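# Punch a basket bracket with the spring punch stuck between the parts cases

## Robot

A 6-joint arm with a two-finger parallel gripper is mounted at the origin on the work surface. World frame = base frame: x ahead of the robot, y to its left, z up, the work surface at z = 0. Lengths are in m, angles in rad, forces in N, time in s.
With the tool pointing down it reaches from about 0.275 to 0.85 m from the base axis. Payload 19 kg.
Tool frame: the origin (TCP) lies between the finger pads; the fingertips stand env.finger_overhang ahead of it and the grasp point (between the pads) lies 3 mm ahead of it (env.finger_overhang is the distance from the TCP to the fingertips, in m); z points along the fingers, y is the line along which they close (so a half turn about z gives the same grasp; the last joint's range is limited). The gripper opens to 85 mm and grips with 20 to 120 N. Pads are 22 mm wide; open, the fingers measure 114 mm over their backs; the gripper's body (76 mm by 85 mm) begins 54 mm behind the grasp point. The pads swing forward as they close: fully open they stand 13 mm farther back than shut.
Start: joints at [-1.304, 0.15, 1.437, -0, 1.554, -0.134], TCP at [0.224, -0.529, 0.253] pointing down, gripper open.
Joint ranges: [-2.8, 2.8], [-0.68, 2.1], [0.12, 2.68], [-1.39, 4.53], [0.16, 2.79], [-2.81, 2.81]. Speed limits (rad/s): [1.89, 1.89, 2.22, 3.01, 3.01, 3.01].

## Interface

Orientations are given as a unit quaternion [x, y, z, w].
In Python, from rig import env, eyes gives the robot as it stands. The module is installed in compiled form; this text tells all that it offers.
- The arm moves only by the tool servo_tool, never from a script. Its argument "series" is one flat list of numbers, 7 for each row, row after row: the shift along the world's x, y, z in mm, then the turn, a rotation vector about the world's x, y, z in rad, then the finger opening in mm, from 0 to 85.4. A call has 1 to 12 rows; each row is the pose to reach, as a shift and turn from the pose commanded when the call began; what a row does not reach only later rows make up. A row lasts 1/12 s, in which the tool goes at most 41.7 mm and 7.16 degrees, less where a joint would pass 70% of its speed; a pose out of reach is approached as far as the arm can. A call with a gripper value outside its range is refused whole. The fingers move at their own pace and stop on an object; "newtons" is the grip in N (left out, the last holds). Time passes only in rows, so rows that repeat a pose let the fingers close. It gives the time, the measured TCP pose, the force, the opening and the grip force at its end, in the units of the state.
- env.read_state(): the state, without advancing time (a new reading comes with each control period).
- eyes.read_camera(name): name is "scene" or "top" or "wrist"; returns a dict with "color" (480x640x3 uint8, red, green, blue), "depth" (480x640 float32, m along the optical axis (not along the pixel's ray), 0 where there is no reading), "mtx" (3x3 intrinsics, pixels), "k1" (the pictures are not rectified: a ray, as slopes to the right and down, at radius r is drawn at 1 + k1 r^2 times it, then the intrinsics apply), "pose" (4x4, takes a point from camera to world coordinates). Camera axes: x right, y down, z forward; pixel columns grow to the right and rows downward; lengths in m; the calibration is good to about 2 mm. A picture is of the moment at which its call begins.
- env.hand_in(): hands the job in; it is judged then, once.
The state is a dict: "t": time; "joint_positions": joint angles; "qvel": joint speeds; "joint_torque": joint torques, N m; "tcp_pos": TCP position; "ee_rot": TCP orientation; "ft_force": force on the tool from outside, world axes, zero at the start; "wrist_torque": the same for the moment, N m; "finger_gap": finger opening in m; "gripper_force": force on a finger pad.
Only numpy, scipy, OpenCV 4.12 (cv2) and the standard library are available. Lean on these libraries where they do the work, as an engineer would, in place of code of your own. Each camera call takes 0.05 s, during which the arm holds its last target. There are 200 camera calls.

## Task

First slide the steel angle bracket along the jig's channel until it is fully home against the end stop, by pushing on its upright flange. Then pull the spring punch out of the narrow gap between the two parts cases by its protruding top, hold it upright with its point on the scribed cross of the bracket, and push it down until the point is pressed right in. Finally lower the punch, point down, into the empty compartment of the tool caddy (do not drop it in) and let go, leaving the bracket home against the stop and the other things on the bench where they are.

Things in the scene. Friction and masses are not known exactly. Their poses are not given: they have to be found in the camera images.
- punch_mid (a point): Centre of the plain steel spring punch's body, 28 mm wide (x) x 16 mm thick (y) x 112 mm tall (z, up), 120 g, a thin dark nose (6 mm diameter) 10 mm out of its underside. It starts point down in the gap between the cases, its thickness filling the gap; only its top 34 mm (22 to 56 mm above this point) stands proud. A sprung panel pinches it: straight up takes 5 to 15 N.
- punch_tip (a point): Point of the punch's nose (moves in with the nose), on the punch's axis, 66 mm below the centre of its body when out.
- punch_nose (a joint): How far the punch's nose is pressed into the body, m: 0 fully out, 0.008 fully in (hard stop). A spring pushes it back out: about 3 N to start, 10 N fully in; it does not latch.
- cases: Fixed pair of grey steel small-parts cases side by side: 163 mm across (y) x 140 mm deep (x) x 90 mm tall, drawer fronts to -x. The 16 mm gap between them runs along x at y = 0; the punch stands within 35 mm of its middle. Origin on the bench in the middle of the gap, z up. Cases and caddy may change places (left or right of the jig).
- jig: Fixed drilling jig: dark steel plate 220 mm (x) x 75 mm, 12 mm thick, with two aluminium guide rails along x (10 mm tall, 43 mm apart) forming a channel open at the -x end, and an end stop across it, face at x = +100 mm, 20 mm tall above the plate. Origin on the bench under its middle; z up.
- bracket: Loose steel angle bracket flat in the jig's channel, 200 g: leg 80 mm (x) x 40 mm x 6 mm thick; at its -x end (away from the stop) an upright flange 5 mm thick, 40 mm wide, top 40 mm above the underside. Origin: centre of the leg's underside, z up. Home, its +x end touches the stop: origin at x = +60 mm in the jig's frame. It starts 40 to 85 mm short of that.
- bracket_mark (a point): Middle of the scribed cross on the top face of the bracket's flat leg, 10 mm towards the stop from the leg's middle.
- caddy_empty (a point): Centre of the floor of the caddy's empty compartment, 4 mm above the bench: 72 mm (x) x 74 mm (y) inside, open-topped, walls 81 mm above this point. The caddy is fixed, dark steel, 80 x 160 x 85 mm, two compartments side by side along y; the other, to +y, holds tyre levers and a file reaching 118 mm above the bench.
- wrench: Bystander, to be left alone: open spanner, 170 mm long; loose on the bench, origin on its underside.
- screwdriver: Bystander, to be left alone: screwdriver, 190 mm long; loose on the bench, origin on its underside.
- grease: Bystander, to be left alone: jar of grease, 66 mm across, 60 mm tall; loose on the bench, origin on its underside.
- bearing: Bystander, to be left alone: steel bearing ring, 44 mm across, 14 mm tall; loose on the bench, origin on its underside.
- sprocket: Bystander, to be left alone: small dark sprocket ring, 68 mm across, 6 mm tall; loose on the bench, origin on its underside.
- pedal: Bystander, to be left alone: bicycle pedal, 90 x 60 x 28 mm; loose on the bench, origin on its underside.
- oil: Bystander, to be left alone: oil bottle, 50 mm across, 130 mm tall; loose on the bench, origin on its underside.

How it is judged:
By the outcome, as a careful person would: the job done as asked, in the order asked, and still so for the second after the job is handed in, with the robot touching nothing.
It also fails if it takes over 72 s, if anything falls off the work surface, if the arm or the gripper's body presses on something with over 40 N, if the wrist force passes 120 N, or if a joint passes its speed limit or range.

## Working session

There is one attempt and no reset: what is moved stays moved. The work goes in short steps, Python scripts to look and compute and a tool call to move; the robot and the scene stay as the last step left them, time stands still between calls to the robot, and variables do not carry over. Pictures are saved under pics/ and viewed, at most 10 in all, crops included, and the job is handed in when it is done.

Besides the shell and the picture viewer there is one more tool, called after "Call:" as name(argument=value, ...) on one line, values as JSON. servo_tool: Moves the arm, as the interface text tells. Its arguments: {"type":"object","properties":{"series":{"type":"array","items":{"type":"number"}},"newtons":{"type":"number"}},"required":["series"]}

```bash
mkdir -p pics
cat > h.py <<'E'
import numpy as np, cv2
from rig import env, eyes
def cam(n):
    c=eyes.read_camera(n); np.savez(f'{n}.npz',**c); return c
def ld(n): return dict(np.load(f'{n}.npz'))
def cloud(c):
    h,w=c['depth'].shape; K=c['mtx']; k=float(c['k1'])
    u,v=np.meshgrid(np.arange(w),np.arange(h))
    p=np.stack([u,v],-1).reshape(-1,1,2).astype(np.float64)
    s=cv2.undistortPoints(p,K,np.array([k,0,0,0.])).reshape(h,w,2)
    P=np.dstack([s*c['depth'][...,None],c['depth']])
    P=P@c['pose'][:3,:3].T+c['pose'][:3,3]
    P[c['depth']==0]=np.nan
    return P
def save(n,im): cv2.imwrite(f'pics/{n}.png',im[...,::-1])
E
python3 - <<'E'
from h import *
for n in('top','scene'):
    c=cam(n); save(n+'0',c['color']); print(n,c['pose'].round(3).tolist(),c['k1'])
s=env.read_state(); print(s, env.finger_overhang)
E
```

```text
top [[-0.007, -0.99, 0.139, 0.45], [-1.0, 0.009, 0.013, -0.022], [-0.014, -0.139, -0.99, 0.907], [0.0, 0.0, 0.0, 1.0]] -0.08961269755334077
scene [[0.251, 0.826, -0.504, 1.091], [0.968, -0.212, 0.135, -0.142], [0.005, -0.522, -0.853, 0.909], [0.0, 0.0, 0.0, 1.0]] 0.02838272066474354
{'t': 0.1, 'joint_positions': array([-1.30400417e+00,  1.50927571e-01,  1.43794614e+00, -1.84487675e-05,
        1.55378415e+00, -1.33974351e-01]), 'qvel': array([ 0.00110292, -0.00059651, -0.00208053,  0.00034518,  0.00151947,
        0.00154355]), 'joint_torque': array([ 5.05043063e-03, -7.14382625e+01, -5.71789813e+01, -1.43901289e-04,
        7.24066427e-03,  9.93474423e-07]), 'tcp_pos': array([ 0.22426092, -0.52925688,  0.25275098]), 'ee_rot': array([ 9.79990194e-01,  1.99045061e-01, -4.45462330e-05, -5.30817110e-04]), 'ft_force': array([ 0.46473458, -0.38436393,  0.48414768]), 'wrist_torque': array([ 0.05575714, -0.01198734,  0.00668458]), 'gripper_force': 0.0, 'finger_gap': 0.08531481900483634} 0.022
```

View pics/top0.png

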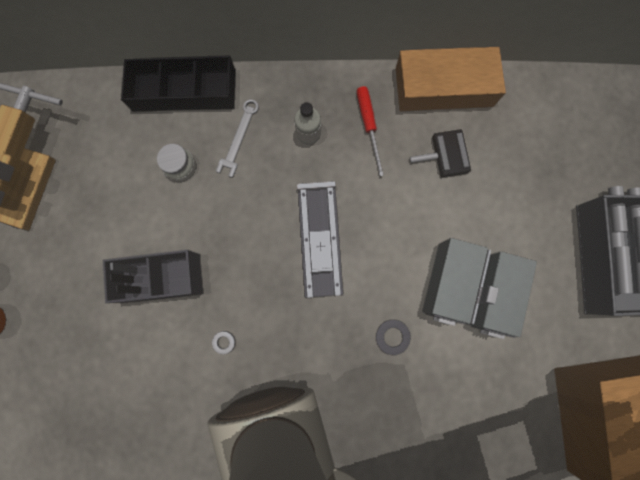

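View pics/scene0.png

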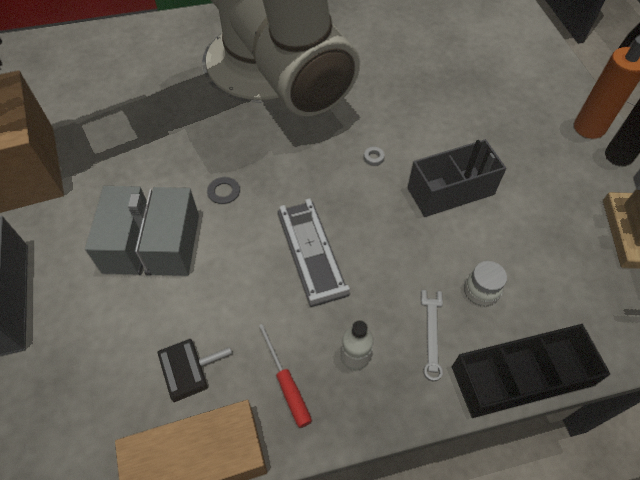

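The top view shows the jig at (320,240) with its stop at the top (318,185) and the bracket cross at (320,246). The punch is at (492,295) in the case gap. The caddy is at (152,277), with its empty compartment at about (176,272). Next I'll measure these from depth.

Run:
```python
from h import *
Pt=cloud(ld('top')); Ps=cloud(ld('scene'))
for n,(u,v) in dict(cross=(320,246),stopm=(316,186),r1=(309,295),r2=(337,294),punch=(492,293),empty=(176,272),plate=(320,205)).items():
    print(n,Pt[v,u].round(4))
print('scene cross',Ps[242,310].round(4),'punch',Ps[199,135].round(4))
def rect(name,lo,hi,zr,src=(Pt,Ps)):
    for P in src:
        q=P.reshape(-1,3); q=q[np.isfinite(q).all(1)]
        m=(q[:,:2]>lo).all(1)&(q[:,:2]<hi).all(1)&(q[:,2]>zr[0])&(q[:,2]<zr[1]); q=q[m]
        if len(q)<5: print(name,len(q));continue
        (c,s,a)=cv2.minAreaRect((q[:,:2]*1000).astype(np.float32))
        print(name,len(q),np.round(c,1),np.round(s,1),round(a,2),'z',np.median(q[:,2]).round(4))
c=Pt[240,320][:2]
rect('jig',c-.14,c+.14,(.008,.06))
rect('stop',c-.14,c+.14,(.027,.036))
rect('flange',c-.14,c+.14,(.040,.06))
p=Pt[293,492][:2]
rect('cases',p-.15,p+.15,(.083,.095))
rect('punchtop',p-.04,p+.04,(.105,.15))
k=Pt[272,150][:2]
rect('caddy',k-.12,k+.12,(.075,.09))
rect('levers',k-.12,k+.12,(.095,.13))
```

```text
cross [ 0.5478 -0.0154  0.0198]
stopm [ 0.6633 -0.0087  0.0346]
r1 [0.4538 0.0061 0.025 ]
r2 [ 0.4554 -0.0472  0.0207]
punch [ 0.4532 -0.3077  0.1246]
empty [0.4998 0.2689 0.008 ]
plate [ 0.6301 -0.016   0.0127]
scene cross [ 0.55   -0.0166  0.0201] punch [ 0.4497 -0.3078  0.1232]
jig 4374 [568.8 -53.6] [226.5 218.4] 10.75 z 0.017
jig 3995 [573.5 -65.7] [241.4 171.6] 3.58 z 0.0182
stop 215 [571.1 -17.6] [202.7  74.7] 5.46 z 0.0328
stop 303 [587.5 -10.9] [ 74.8 173.8] 89.29 z 0.0319
flange 67 [500.  -18.2] [ 5.2 39. ] 3.55 z 0.0527
flange 118 [501.  -21.9] [ 7.8 40.3] 3.89 z 0.0496
cases 6366 [ 463.3 -307.7] [163.7 143.8] 74.18 z 0.0911
cases 5322 [ 465.2 -311.3] [164.8 143.4] 74.19 z 0.0907
punchtop 217 [ 450.  -307.7] [16.  28.9] 74.39 z 0.1242
punchtop 226 [ 452.1 -310.6] [18.5 30. ] 73.45 z 0.1229
caddy 895 [488.6 299.1] [ 81.6 161.7] 6.74 z 0.0854
caddy 1027 [489.  297.4] [ 84.1 162.7] 6.34 z 0.0828
levers 171 [484.4 350.6] [54.7 17.3] 13.29 z 0.107
levers 136 [485.9 348.4] [54.1 18.5] 11.9 z 0.1053
```

Call:
servo_tool(series=[231,507,-20,0,0,-0.336,0,231,507,-20,0,0,-0.336,0,231,507,-20,0,0,-0.336,0,231,507,-20,0,0,-0.336,0,231,507,-20,0,0,-0.336,0,231,507,-20,0,0,-0.336,0,231,507,-20,0,0,-0.336,0,231,507,-20,0,0,-0.336,0,231,507,-20,0,0,-0.336,0,231,507,-20,0,0,-0.336,0,231,507,-20,0,0,-0.336,0,231,507,-20,0,0,-0.336,0], newtons=60)

```text
t: 1.1
tcp_pos: [0.4313, -0.0735, 0.2354]
ee_rot: [0.999, 0.032, 0.0, 0.0]
ft_force: [0.4, -1.2, 1.1]
finger_gap: 0.0001
gripper_force: 0.0
```

Call:
servo_tool(series=[24,51,0,0,0,0,0,24,51,-60,0,0,0,0,24,51,-120,0,0,0,0,24,51,-140,0,0,0,0,24,51,-140,0,0,0,0,24,51,-140,0,0,0,0])

```text
t: 1.6
tcp_pos: [0.4529, -0.0238, 0.0914]
ee_rot: [0.999, 0.033, -0.003, -0.001]
ft_force: [-0.0, 0.0, -1.0]
finger_gap: -0.0
gripper_force: 0.0
```

Run:
```python
from h import *
c=cam('wrist'); save('w1',c['color']); s=env.read_state(); print(s['tcp_pos'],s['ee_rot'])
P=cloud(c); np.save('w1.npy',P)
q=P.reshape(-1,3); q=q[np.isfinite(q).all(1)]
m=(abs(q[:,0]-.5)<.05)&(abs(q[:,1]+.02)<.04)&(q[:,2]>.04)&(q[:,2]<.06)
print(m.sum(), cv2.minAreaRect((q[m][:,:2]*1000).astype(np.float32)) if m.any() else '')
```

```text
[ 0.45419528 -0.02429438  0.09413439] [ 9.99468963e-01  3.25379772e-02 -1.68436966e-03 -4.84025179e-04]
1693 ((500.08087158203125, -20.7696533203125), (5.685435771942139, 39.531761169433594), 3.292145013809204)
```

View pics/w1.png

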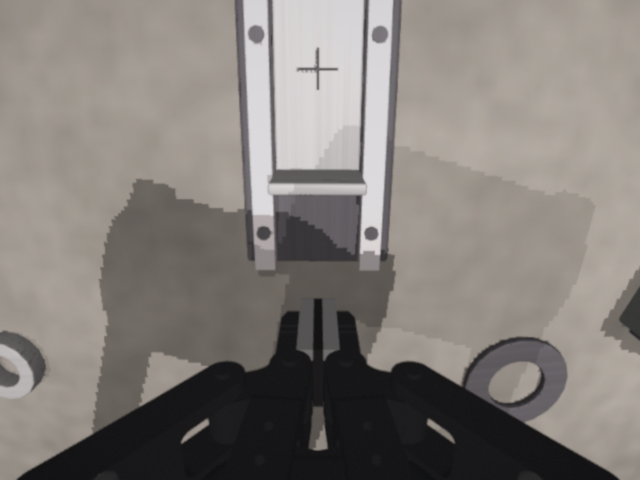

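The wrist view shows the flange at (318,187), squarely ahead of the closed fingers, and the cross at (317,68). I'll descend and push.

Call:
servo_tool(series=[0,1,-35,0,0,0,0,0,1,-45,0,0,0,0,0,1,-45,0,0,0,0,15,2,-45,0,0,0,0,25,2.5,-45,0,0,0,0,35,3,-45,0,0,0,0,45,3.5,-45,0,0,0,0,55,4,-45,0,0,0,0,65,5,-45,0,0,0,0,75,5.5,-45,0,0,0,0,85,6,-45,0,0,0,0,90,6.3,-45,0,0,0,0])

```text
t: 2.65
tcp_pos: [0.5465, -0.0182, 0.0503]
ee_rot: [0.999, 0.032, 0.0, -0.0]
ft_force: [-1.3, -0.5, 1.0]
finger_gap: -0.0001
gripper_force: 0.5
```

Call:
servo_tool(series=[4,0.3,0,0,0,0,0,8,0.5,0,0,0,0,0,12,0.7,0,0,0,0,0,12,0.7,0,0,0,0,0])

```text
t: 2.98
tcp_pos: [0.5576, -0.0176, 0.0504]
ee_rot: [0.999, 0.032, 0.0, -0.0]
ft_force: [0.3, 0.1, 0.1]
finger_gap: 0.0002
gripper_force: 0.0
```

Call:
servo_tool(series=[3,0.2,0,0,0,0,0,6,0.4,0,0,0,0,0,9,0.6,0,0,0,0,0])

```text
t: 3.23
tcp_pos: [0.5663, -0.017, 0.0505]
ee_rot: [0.999, 0.032, 0.0, -0.0]
ft_force: [-1.6, 0.2, 0.1]
finger_gap: -0.0003
gripper_force: 0.3
```

Call:
servo_tool(series=[1.5,0.1,0,0,0,0,0,3,0.2,0,0,0,0,0])

```text
t: 3.4
tcp_pos: [0.5693, -0.0168, 0.0504]
ee_rot: [0.999, 0.032, 0.0, -0.0]
ft_force: [-1.4, -0.8, 0.1]
finger_gap: 0.0002
gripper_force: 0.5
```

Call:
servo_tool(series=[2,0.1,0,0,0,0,0,4,0.2,0,0,0,0,0])

```text
t: 3.57
tcp_pos: [0.5718, -0.0166, 0.0502]
ee_rot: [0.999, 0.032, -0.002, -0.0]
ft_force: [-30.2, -3.0, 19.9]
finger_gap: 0.0001
gripper_force: 14.9
```

Call:
servo_tool(series=[2,0.1,0,0,0,0,0,2,0.2,0,0,0,0,0])

```text
t: 3.73
tcp_pos: [0.5719, -0.0165, 0.0501]
ee_rot: [0.999, 0.033, -0.004, -0.0]
ft_force: [-35.2, -4.2, 23.8]
finger_gap: -0.0001
gripper_force: 18.3
```

Call:
servo_tool(series=[-15,-1,0,0,0,0,0,-35,-2,0,0,0,0,0,-35,-2,40,0,0,0,0,-35,-2,80,0,0,0,0,-35,-2,120,0,0,0,0,-35,-2,150,0,0,0,50,-35,-2,150,0,0,0,50,-35,-2,150,0,0,0,50])

```text
t: 4.4
tcp_pos: [0.5408, -0.0185, 0.2022]
ee_rot: [0.999, 0.032, 0.002, 0.0]
ft_force: [-0.1, -0.2, -0.8]
finger_gap: 0.036
gripper_force: 0.0
```

Run:
```python
from h import *
c=cam('wrist'); save('w2',c['color']); s=env.read_state(); print(s['tcp_pos'],s['ee_rot'])
P=cloud(c); np.save('w2.npy',P)
q=P.reshape(-1,3); q=q[np.isfinite(q).all(1)]
for n,x0,z in(('fl',.58,(.04,.06)),('stop',.665,(.027,.037))):
    m=(abs(q[:,0]-x0)<.02)&(abs(q[:,1]+.015)<.05)&(q[:,2]>z[0])&(q[:,2]<z[1])
    print(n,m.sum(), cv2.minAreaRect((q[m][:,:2]*1000).astype(np.float32)) if m.any() else '')
```

```text
[ 0.54016873 -0.01839183  0.2004829 ] [9.99475821e-01 3.23719097e-02 3.78344275e-04 1.95488062e-05]
fl 587 ((584.0283813476562, -15.53145980834961), (5.032294750213623, 39.49796676635742), 3.6928110122680664)
stop 1879 ((666.1815185546875, -10.684608459472656), (10.690543174743652, 74.53384399414062), 3.5893144607543945)
```

View pics/w2.png

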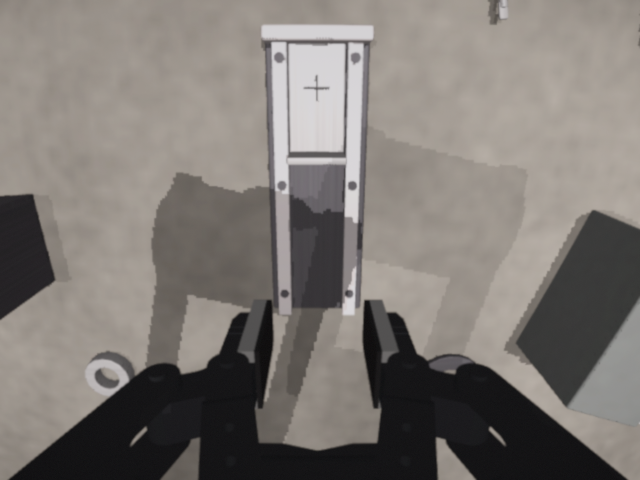

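The bracket is home: the leg end is at the stop face, and the cross is at pixel (316,88). Next I'll move above the punch and look again.

Call:
servo_tool(series=[-89,-291,10,0,0,-0.34,45,-89,-291,10,0,0,-0.34,45,-89,-291,10,0,0,-0.34,45,-89,-291,10,0,0,-0.34,45,-89,-291,10,0,0,-0.34,45,-89,-291,10,0,0,-0.34,45,-89,-291,10,0,0,-0.34,45,-89,-291,10,0,0,-0.34,45,-89,-291,10,0,0,-0.34,45,-89,-291,10,0,0,-0.34,45,-89,-291,10,0,0,-0.34,45])

```text
t: 5.37
tcp_pos: [0.4512, -0.3085, 0.2094]
ee_rot: [0.991, -0.137, -0.001, -0.001]
ft_force: [-0.2, 1.4, -0.8]
finger_gap: 0.0452
gripper_force: 0.0
```

Run:
```python
from h import *
print('cross',np.load('w2.npy')[86:91,314:319].mean((0,1)))
c=cam('wrist'); save('w3',c['color']); s=env.read_state(); print(s['tcp_pos'],s['ee_rot'])
P=cloud(c)
q=P.reshape(-1,3); q=q[np.isfinite(q).all(1)]
for n,z in(('punch',(.118,.13)),('cases',(.085,.095))):
    m=(abs(q[:,0]-.451)<.03)&(abs(q[:,1]+.309)<.03)&(q[:,2]>z[0])&(q[:,2]<z[1])
    print(n,m.sum(), cv2.minAreaRect((q[m][:,:2]*1000).astype(np.float32)) if m.any() else '',np.median(q[m][:,2]))
```

```text
cross [ 0.63087542 -0.01212016  0.01824381]
[ 0.45136336 -0.30825984  0.20971982] [ 9.90615840e-01 -1.36674329e-01 -3.81085703e-04 -4.90447175e-04]
punch 1454 ((450.8589782714844, -310.614013671875), (15.826582908630371, 28.303268432617188), 73.94979095458984) 0.12418155288514726
cases 5478 ((451.0046081542969, -308.995849609375), (59.98397445678711, 59.9702262878418), 89.9863052368164) 0.0902345558442983
```

View pics/w3.png

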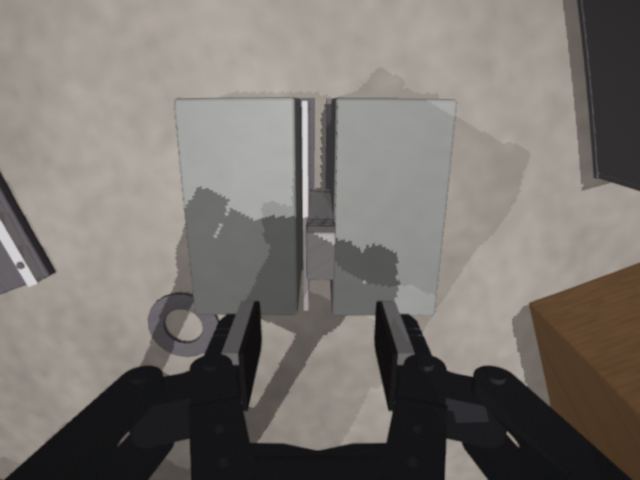

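The punch is at (320,253), centred between the fingers to within 3 mm. Descending to grip.

Call:
servo_tool(series=[-0.5,-2.4,-40,0,0,0,45,-0.5,-2.4,-75,0,0,0,45,-0.5,-2.4,-94,0,0,0,45,-0.5,-2.4,-94,0,0,0,45,-0.5,-2.4,-94,0,0,0,0,-0.5,-2.4,-94,0,0,0,0,-0.5,-2.4,-94,0,0,0,0,-0.5,-2.4,-94,0,0,0,0,-0.5,-2.4,-94,0,0,0,0,-0.5,-2.4,-94,0,0,0,0,-0.5,-2.4,-94,0,0,0,0,-0.5,-2.4,-94,0,0,0,0], newtons=90)

```text
t: 6.42
tcp_pos: [0.4519, -0.3106, 0.1186]
ee_rot: [0.991, -0.137, 0.001, -0.001]
ft_force: [4.2, 16.1, 6.2]
finger_gap: 0.0147
gripper_force: 88.6
```

Call:
servo_tool(series=[0,0,3,0,0,0,0,0,0,8,0,0,0,0,0,0,13,0,0,0,0,0,0,18,0,0,0,0])

```text
t: 6.75
tcp_pos: [0.4509, -0.3105, 0.1351]
ee_rot: [0.991, -0.137, 0.0, -0.001]
ft_force: [2.0, 9.2, -11.2]
finger_gap: 0.0143
gripper_force: 88.0
```

Call:
servo_tool(series=[0,0,12,0,0,0,0,0,0,24,0,0,0,0,0,0,36,0,0,0,0,0,0,48,0,0,0,0,0,0,60,0,0,0,0,0,0,72,0,0,0,0,0,0,84,0,0,0,0,0,0,100,0,0,0,0,0,0,120,0,0,0,0,0,0,140,0,0,0,0,0,0,140,0,0,0,0])

```text
t: 7.67
tcp_pos: [0.4513, -0.3127, 0.2795]
ee_rot: [0.991, -0.137, 0.003, 0.002]
ft_force: [1.0, -0.1, -0.4]
finger_gap: 0.0141
gripper_force: 89.6
```

Run:
```python
from h import *
s=env.read_state(); print(s['tcp_pos'],s['ee_rot'],s['ft_force'],s['wrist_torque'])
for n in('scene',):
    c=cam(n)
    im=c['color'];P=cloud(c)
    m=(abs(P[...,0]-.451)<.06)&(abs(P[...,1]+.31)<.06)&(P[...,2]>.1)
    v,u=np.where(m); print(u.min(),u.max(),v.min(),v.max())
    cr=im[max(0,v.min()-20):v.max()+60,max(0,u.min()-40):u.max()+40]
    save('s4',cv2.resize(cr,None,fx=3,fy=3)[:600,:800])
c=cam('wrist'); save('w4',c['color'])
```

```text
[ 0.45125139 -0.3126931   0.27954946] [ 0.99052808 -0.13727119  0.00259185  0.00200462] [ 0.99805089 -0.07141213 -0.38831292] [-0.06072572 -0.02461448 -0.00292633]
0 132 0 188
```

View pics/s4.png

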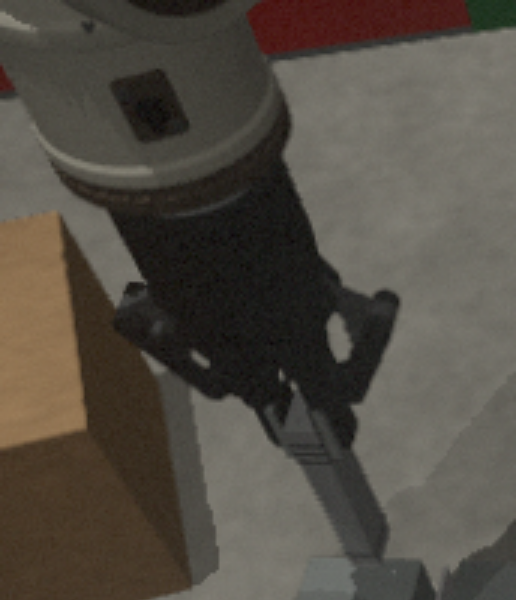

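The punch hangs straight in the gripper, and its body (about (340,500) in the crop) is clear of the case. Moving over the mark.

Call:
servo_tool(series=[180,300,-40,0,0,0,0,180,300,-60,0,0,0,0,180,300,-80,0,0,0,0,180,300,-80,0,0,0,0,180,300,-80,0,0,0,0,180,300,-80,0,0,0,0,180,300,-80,0,0,0,0,180,300,-80,0,0,0,0,180,300,-80,0,0,0,0,180,300,-80,0,0,0,0,180,300,-80,0,0,0,0,180,300,-80,0,0,0,0])

```text
t: 8.77
tcp_pos: [0.6302, -0.0122, 0.1939]
ee_rot: [0.991, -0.137, -0.0, 0.0]
ft_force: [-0.6, -0.8, -1.5]
finger_gap: 0.0146
gripper_force: 89.6
```

Run:
```python
from h import *
s=env.read_state(); print(s['tcp_pos'],s['ee_rot'],s['ft_force'])
t=s['tcp_pos']
for n in('scene','top','wrist'):
    c=cam(n); P=cloud(c)
    for lo,hi in((.068,.08),(.085,.1),(.11,.13)):
        d=P-t; m=(abs(d[...,0])<.025)&(abs(d[...,1])<.025)&(P[...,2]>lo)&(P[...,2]<hi)
        if m.sum()>3: print(n,lo,m.sum(),(P[m].mean(0)*1000).round(1),(P[m].min(0)*1000).round(1),(P[m].max(0)*1000).round(1))
c=ld('scene');im=c['color'];K=c['mtx']
T=np.linalg.inv(c['pose']); p=T[:3]@np.array([.631,-.0125,.05,1]); uv=(K@(p/p[2]))[:2].astype(int); print(uv)
a=cv2.resize(im[uv[1]-70:uv[1]+50,uv[0]-50:uv[0]+50],None,fx=5,fy=5)[:600,:400]
w=ld('wrist')['color']; b=cv2.resize(w[:, 120:520],(400,480)); b=np.vstack([b,np.zeros((600-480,400,3),np.uint8)])
save('s5',np.hstack([a,b]))
```

```text
[ 0.63024682 -0.01219466  0.19392039] [ 9.90557160e-01 -1.37099611e-01 -4.26438978e-04  1.66722980e-04] [-0.55032223 -0.77447149 -1.53602748]
scene 0.085 31 [642.1 -16.7  94. ] [639.8 -24.2  87.8] [645.5  -9.4  99.9]
scene 0.11 60 [642.1 -17.  119.7] [637.8 -24.2 110.2] [645.5  -9.5 130. ]
top 0.085 9 [617.5 -10.2  94.4] [613.5 -18.5  90. ] [ 6.292e+02 -5.000e-01  9.910e+01]
top 0.11 25 [616.6  -8.6 119.8] [613.8 -18.7 110.1] [6.288e+02 6.000e-01 1.293e+02]
wrist 0.085 133 [642.2 -16.2  94.1] [638.6 -23.4  88.5] [644.3  -8.6  99.9]
wrist 0.11 396 [642.2 -16.4 120.5] [638.6 -23.7 110.1] [644.5  -8.3 130. ]
[322 269]
```

View pics/s5.png

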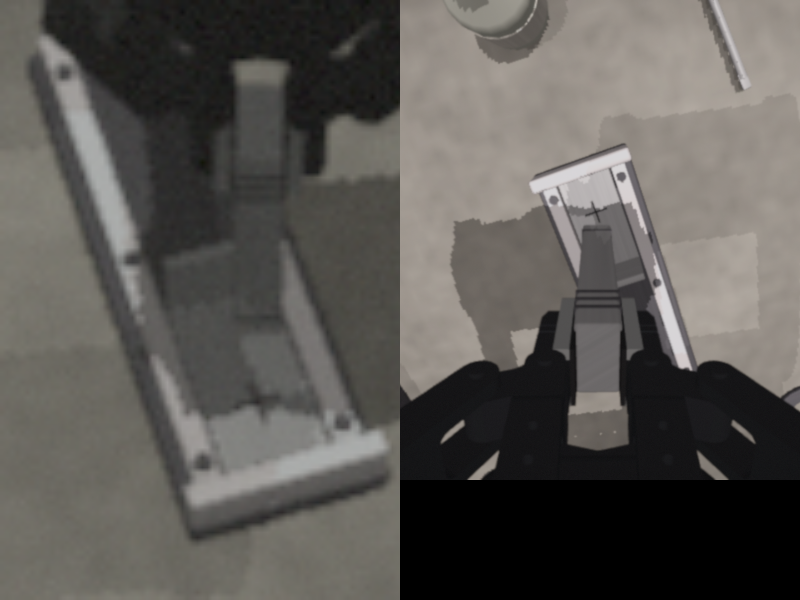

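The body is vertical: its face is at the same xy at 94 mm and 120 mm height. Its axis is about 2 mm short of the cross in x. I'll correct that and descend.

Call:
servo_tool(series=[1,0,-20,0,0,0,0,1.9,0.2,-40,0,0,0,0,1.9,0.2,-52,0,0,0,0,1.9,0.2,-56,0,0,0,0,1.9,0.2,-56,0,0,0,0,1.9,0.2,-56,0,0,0,0,1.9,0.2,-56,0,0,0,0])

```text
t: 9.5
tcp_pos: [0.6329, -0.0118, 0.1396]
ee_rot: [0.991, -0.137, 0.001, -0.0]
ft_force: [0.1, 0.1, -0.8]
finger_gap: 0.0146
gripper_force: 89.6
```

Run:
```python
from h import *
s=env.read_state(); print(s['tcp_pos'],s['ee_rot'],s['ft_force'])
t=s['tcp_pos']
c=cam('wrist'); P=cloud(c); 
for lo,hi in((.03,.045),(.045,.07)):
    d=P-t; m=(abs(d[...,0])<.025)&(abs(d[...,1])<.025)&(P[...,2]>lo)&(P[...,2]<hi)
    if m.sum()>3: print(lo,m.sum(),(P[m].mean(0)*1000).round(1),(P[m].min(0)*1000).round(1))
T=np.linalg.inv(c['pose']); p=T[:3]@np.array([.631,-.0123,.018,1]); uv=(c['mtx']@(p/p[2]))[:2].astype(int);print(uv)
a=c['color'][max(0,uv[1]-60):uv[1]+60,uv[0]-80:uv[0]+80]
b=ld('scene') if 0 else cam('scene')
T=np.linalg.inv(b['pose']); p=T[:3]@np.array([.631,-.0123,.018,1]); uv=(b['mtx']@(p/p[2]))[:2].astype(int);print(uv)
b=b['color'][uv[1]-30:uv[1]+30,uv[0]-40:uv[0]+40]
save('s6',np.vstack([cv2.resize(a,(400,300),interpolation=2),cv2.resize(b,(400,300),interpolation=2)]))
```

```text
[ 0.63291003 -0.01179418  0.13964527] [ 9.90534637e-01 -1.37260521e-01  8.24592226e-04 -3.58122994e-05] [ 0.12014583  0.13071169 -0.75252448]
0.03 135 [645.  -15.   39.2] [641.6 -22.4  33.8]
0.045 476 [644.9 -15.4  57.5] [640.  -23.2  45.1]
[318 238]
[322 278]
```

View pics/s6.png

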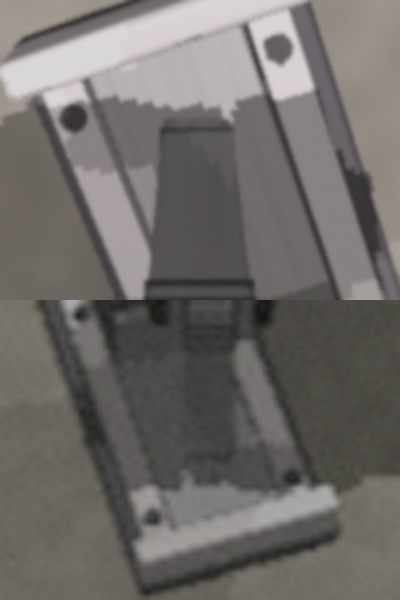

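The cross is hidden under the punch, about 5 mm below the tip. The measured axis is within 1 mm of the mark. Pressing down now.

Call:
servo_tool(series=[-0.3,-0.6,0,0,0,0,0,-0.3,-0.6,-2,0,0,0,0,-0.3,-0.6,-4,0,0,0,0,-0.3,-0.6,-6,0,0,0,0,-0.3,-0.6,-8,0,0,0,0,-0.3,-0.6,-9,0,0,0,0,-0.3,-0.6,-9,0,0,0,0])

```text
t: 10.18
tcp_pos: [0.6323, -0.0122, 0.1295]
ee_rot: [0.991, -0.137, 0.0, -0.0]
ft_force: [-0.2, 0.2, 5.9]
finger_gap: 0.0146
gripper_force: 90.5
```

Call:
servo_tool(series=[0,0,-1,0,0,0,0,0,0,-2,0,0,0,0,0,0,-3,0,0,0,0,0,0,-3,0,0,0,0])

```text
t: 10.52
tcp_pos: [0.6324, -0.0122, 0.1268]
ee_rot: [0.991, -0.137, 0.0, -0.0]
ft_force: [-0.0, 0.2, 7.7]
finger_gap: 0.0142
gripper_force: 90.9
```

Call:
servo_tool(series=[0,0,-1,0,0,0,0,0,0,-2,0,0,0,0,0,0,-2,0,0,0,0])

```text
t: 10.77
tcp_pos: [0.6328, -0.0122, 0.1259]
ee_rot: [0.991, -0.137, 0.001, -0.0]
ft_force: [-2.9, 0.3, 17.6]
finger_gap: 0.0146
gripper_force: 92.6
```

Call:
servo_tool(series=[0,0,-0.7,0,0,0,0,0,0,-1.4,0,0,0,0,0,0,-1.4,0,0,0,0])

```text
t: 11.02
tcp_pos: [0.6331, -0.0123, 0.1256]
ee_rot: [0.991, -0.137, 0.002, -0.0]
ft_force: [-5.1, 0.6, 28.0]
finger_gap: 0.0144
gripper_force: 94.1
```

The hard stop is reached: 28 N with no further travel. Lifting and moving over the caddy.

Call:
servo_tool(series=[0,0,15,0,0,0,0,0,0,40,0,0,0,0,0,0,80,0,0,0,0,0,0,120,0,0,0,0,0,0,160,0,0,0,0,-25,40,170,0,0,0.1,0,-55,80,170,0,0,0.2,0,-80,120,170,0,0,0.3,0,-105,160,170,0,0,0.39,0,-125,200,170,0,0,0.39,0,-136,235,170,0,0,0.39,0,-136,245,170,0,0,0.39,0])

```text
t: 12.02
tcp_pos: [0.4942, 0.2349, 0.2932]
ee_rot: [0.998, 0.058, 0.0, -0.0]
ft_force: [0.5, 0.0, -2.1]
finger_gap: 0.0141
gripper_force: 89.5
```

Call:
servo_tool(series=[0,0,0,0,0,0,0,0,0,0,0,0,0,0,0,0,0,0,0,0,0])

```text
t: 12.27
tcp_pos: [0.4962, 0.2327, 0.2927]
ee_rot: [0.998, 0.058, -0.0, 0.0]
ft_force: [0.5, -0.1, -1.5]
finger_gap: 0.0147
gripper_force: 89.6
```

Run:
```python
from h import *
s=env.read_state(); print(s['tcp_pos'],s['ee_rot'],s['ft_force'],s['finger_gap'])
t=s['tcp_pos']
for n in('wrist','scene','top'):
    c=cam(n); P=cloud(c)
    q=P.reshape(-1,3); q=q[np.isfinite(q).all(1)]
    m=(abs(q[:,0]-.489)<.1)&(abs(q[:,1]-.298)<.12)&(q[:,2]>.078)&(q[:,2]<.09)
    print(n,'rim',m.sum(),cv2.minAreaRect((q[m][:,:2]*1000).astype(np.float32)) if m.any() else '')
    d=q-t; m=(abs(d[:,0])<.03)&(abs(d[:,1])<.03)&(d[:,2]<-.05)&(d[:,2]>-.1)
    if m.any(): print(' body',m.sum(),q[m].mean(0).round(4))
    save('x_'+n,c['color'])
    if n=='top':
        T=np.linalg.inv(c['pose']); p=T[:3]@np.append([.631,-.0123,.018],1); uv=(c['mtx']@(p/p[2]))[:2].astype(int)
        q=P.reshape(-1,3); q=q[np.isfinite(q).all(1)]
        m=(abs(q[:,0]-.57)<.08)&(abs(q[:,1]+.015)<.03)&(q[:,2]>.04)&(q[:,2]<.06)
        print('flange',q[m].mean(0))
```

```text
[0.49619132 0.23270826 0.29269341] [ 9.98337018e-01  5.76468333e-02 -1.58992789e-04  1.24707288e-04] [ 0.52082772 -0.13563549 -1.51539242] 0.014684060774948268
wrist rim 3556 ((487.4740295410156, 297.512451171875), (80.78713989257812, 160.72251892089844), 6.494319915771484)
 body 1032 [0.5082 0.2343 0.2202]
scene rim 829 ((489.1348876953125, 297.9189453125), (84.75270080566406, 163.9430389404297), 6.6378045082092285)
 body 368 [0.5023 0.2283 0.2182]
top rim 403 ((488.94970703125, 286.41558837890625), (79.30481719970703, 136.26263427734375), 7.075316905975342)
 body 153 [0.4899 0.2267 0.2153]
flange [ 0.58298843 -0.01309591  0.05119808]
```

View pics/x_wrist.png

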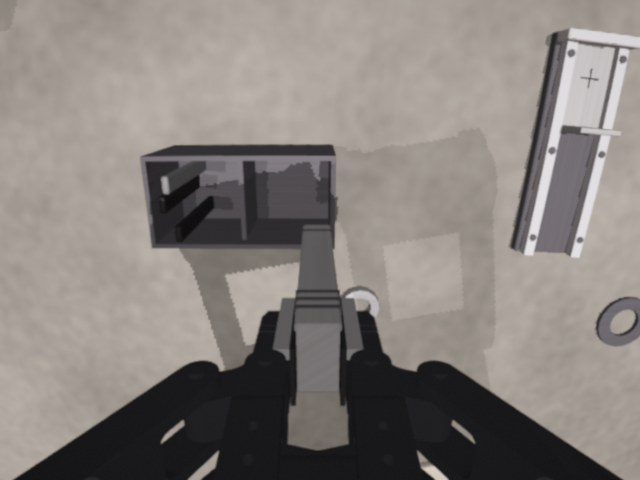

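The wrist view shows the caddy rim and the empty right compartment (290,200), and the bracket still home with its cross at (590,78). I'll tilt slightly so the punch leans toward the near wall, then lower it.

Call:
servo_tool(series=[1,-0.8,0,0.08,0.009,0,0,1,-0.8,0,0.08,0.009,0,0,1,-0.8,-30,0.08,0.009,0,0,1,-0.8,-60,0.08,0.009,0,0,1,-0.8,-85,0.08,0.009,0,0,1,-0.8,-110,0.08,0.009,0,0,1,-0.8,-130,0.08,0.009,0,0,1,-0.8,-150,0.08,0.009,0,0,1,-0.8,-162,0.08,0.009,0,0,1,-0.8,-168,0.08,0.009,0,0,1,-0.8,-168,0.08,0.009,0,0,1,-0.8,-168,0.08,0.009,0,0])

```text
t: 13.42
tcp_pos: [0.4976, 0.2319, 0.1257]
ee_rot: [0.998, 0.057, -0.002, -0.04]
ft_force: [-0.5, 0.4, -1.0]
finger_gap: 0.0147
gripper_force: 89.6
```

Call:
servo_tool(series=[0,0,-2,0,0,0,0,0,0,-4,0,0,0,0,0,0,-5,0,0,0,0,0,0,-5,0,0,0,0])

```text
t: 13.75
tcp_pos: [0.4973, 0.232, 0.1202]
ee_rot: [0.998, 0.057, -0.002, -0.04]
ft_force: [0.7, 0.7, 0.0]
finger_gap: 0.0145
gripper_force: 89.7
```

Call:
servo_tool(series=[0,0,-0.7,0,0,0,0,0,0,-1.4,0,0,0,0,0,0,-1.4,0,0,0,0])

```text
t: 14.0
tcp_pos: [0.4973, 0.2321, 0.1188]
ee_rot: [0.998, 0.057, -0.002, -0.04]
ft_force: [0.7, 1.1, 2.4]
finger_gap: 0.0143
gripper_force: 90.1
```

The tip is on the floor. Letting go.

Call:
servo_tool(series=[0,0,0,0,0,0,20,0,0,0,0,0,0,24,0,0,0,0,0,0,28,0,0,0,0,0,0,34,0,0,0,0,0,0,40,0,0,0,0,0,0,44,0,0,0,0,0,0,44,0,0,0,0,0,0,44], newtons=20)

```text
t: 14.67
tcp_pos: [0.4972, 0.232, 0.1186]
ee_rot: [0.998, 0.057, -0.002, -0.04]
ft_force: [0.3, -0.2, -0.5]
finger_gap: 0.0438
gripper_force: 0.0
```

Call:
servo_tool(series=[0,0,15,0,0,0,44,0,0,40,0,0,0,44,0,0,80,0,0,0,44,0,0,120,0,0,0,44,-30,-20,140,0,0,0,44,-70,-40,150,0,0,0,44,-100,-60,150,0,0,0,44,-100,-60,150,0,0,0,44,-100,-60,150,0,0,0,44])

```text
t: 15.42
tcp_pos: [0.3963, 0.1715, 0.2696]
ee_rot: [0.998, 0.057, -0.001, -0.04]
ft_force: [0.3, 0.6, -0.1]
finger_gap: 0.0441
gripper_force: 0.0
```

Run:
```python
from h import *
s=env.read_state(); print(s['t'],s['tcp_pos'],s['ft_force'],s['finger_gap'])
a=cam('scene')['color'][100:360,260:540]; c=cam('wrist'); t=cam('top')['color']
save('end',np.hstack([cv2.resize(a,(400,371)),cv2.resize(t,(400,371))]))
```

```text
15.4167 [0.39631927 0.17145964 0.26956763] [ 0.26762333  0.58180914 -0.13099903] 0.0440802332836489
```

View pics/end.png

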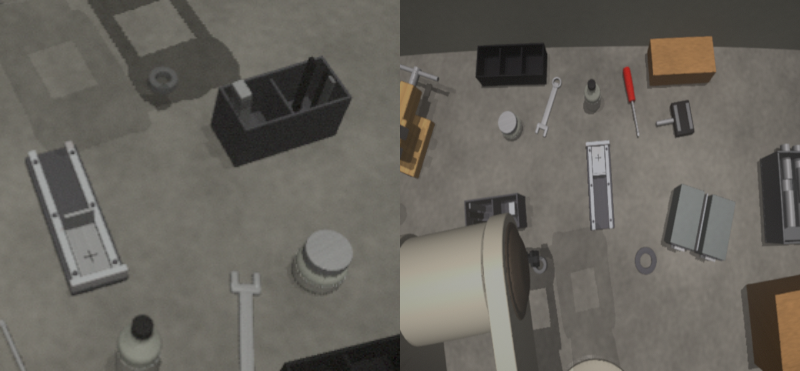

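The punch stands in the empty compartment, leaning on the near wall (240,95). The bracket is home with its cross at (90,255), and the other things haven't moved.

```bash
python3 -c "
from rig import env
print(env.hand_in())"
```

```text
the job is handed in; nothing more can be done
None
```

The job is handed in, about 15.5 s on the robot's clock: the bracket is home against the stop, the punch was pressed on the scribed cross until its nose bottomed out (28 N), and it now stands point down in the empty caddy compartment, with the other things where they were.

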